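Open the keeper bay that holds the garlic

ROBOT

A 6-joint arm with a two-finger parallel gripper is mounted at the origin on a cart in front of the work surface, level with it; the furniture and walls round the work are solid. World frame = base frame: x ahead of the robot, y to its left, z up, the work surface at z = 0. Lengths are in m, angles in rad, forces in N, time in s.
With the tool pointing down it reaches from about 0.35 to 0.975 m from the base axis. Payload 7.1 kg.
Tool frame: the origin (TCP) lies midway between the tips of the shut fingers; the grasp point (between the pads) lies 19 mm behind it; z points along the fingers, y is the line along which they close (so a half turn about z gives the same grasp; the last joint's range is limited). The gripper opens to 88 mm and grips with 3 to 60 N. Pads are 20 mm wide; open, the fingers measure 115 mm over their backs; the gripper's body (75 mm by 178 mm) begins 61 mm behind the grasp point.
Start: joints at [-1.327, 0.423, 1.63, -0, 1.089, -0.019], TCP at [0.162, -0.604, 0.223] pointing down, gripper open.
Joint ranges: [-3, 3], [-0.9, 2.11], [0.09, 2.58], [-1.31, 4.45], [0.11, 2.69], [-2.54, 2.54]. Speed limits (rad/s): [2.39, 2.39, 3.01, 3.14, 3.14, 3.14].

INTERFACE

Orientations are given as a unit quaternion [w, x, y, z].
In Python, from station import move_pose, movel, movej, command_gripper, wait, inverse_kinematics, read_camera, camera_info, MotionError, job_done, get_time, get_joint_pos, get_qvel, get_effort, get_tcp_pos, get_ee_rot, get_ft_force, get_ft_torque, get_grip_width, get_finger_force gives the robot as it stands. Calls block until the motion is done:
- move_pose(position, orientation): joint-space move of the TCP to a pose.
- movel(position, frame=None, v=0.15, until_force=None): straight line of the TCP; frame=None keeps the orientation; v is the mean speed in m/s. With until_force (N) it stops when the force on the tool has changed by that much, and returns True; else False.
- movej(angles): joint-space move.
- command_gripper(opening): opening from 0.0 (shut) to 1.0 (fully open); the grip force is fixed at half the most; returns when the fingers have stopped.
- wait(seconds).
- inverse_kinematics(position, orientation): joint angles nearest the present ones, or None.
- read_camera(name): name is "side" or "top"; returns the picture (480x640x3 uint8, red, green, blue); there is no depth.
- camera_info(name): a dict with "intrinsics" (3x3 intrinsics, pixels), "T" (4x4, takes a point from camera to world coordinates). Camera axes: x right, y up, looking along -z (the intrinsics and any distortion apply to the point x, -y, -z); pixel columns grow to the right and rows downward; lengths in m; the calibration is good to about 2 mm. A picture is of the moment at which its call begins. camera_info takes no time and is no camera call.
A pose or a line that the arm cannot do raises MotionError and nothing moves.
- job_done(): hands the job in; it is judged then, once.
Readings, each from a call of its own:
- get_time(): time.
- get_joint_pos(): joint angles.
- get_qvel(): joint speeds.
- get_effort(): joint torques, N m.
- get_tcp_pos(): TCP position.
- get_ee_rot(): TCP orientation.
- get_ft_force(): force on the tool from outside, world axes, zero at the start.
- get_ft_torque(): the same for the moment, N m.
- get_grip_width(): opening from 0.0 (shut) to 1.0 (fully open).
- get_finger_force(): force on a finger pad.
Only numpy, scipy, OpenCV 4.12 (cv2) and the standard library are available. Lean on these libraries where they do the work, as an engineer would, in place of code of your own. Each camera call takes 0.05 s, during which the arm holds its last target. There are 200 camera calls.

TASK

The wooden produce keeper on the worktop has two bays, each shut by its own wire-grille cover with a round knob; a ridge right behind each cover stops it from sliding. Open the bay that holds the garlic bulb: lift its cover over the ridge, slide it all the way back, let it down flat again and let go. Leave the cover of the other bay shut.

Things in the scene. Friction and masses are not known exactly. Their poses are not given: they have to be found in the camera images.
- keeper: Fixed wooden box, 220 (x) by 264 mm (y), walls 72 high. Origin: centre of underside; x to its back, y left, z up; yaw within 0.3 rad. In front two bays 102x108, centred at x -51, y +64 (left) and -64 (right), floor at z 6; behind them a deck at z 72 with an 8 mm high ridge (x 14 to 22) behind each cover. Steel brackets at x -10, y 0 and +-130, to z 114, reach 15 mm in over the cover edges.
- left_knob (a point): Grip point on the axis of the left cover's upright round knob (26 mm diameter, 42 tall), 26 mm above the cover's upper face, 16 below the knob's top; shut: x -48, y +64, z 113 mm in the keeper's frame. The cover (wire grille in a wooden frame, 120x118 mm, about 0.3 kg, knob in its middle) cannot turn or tilt; it lifts straight up 22 mm at most and sinks back by its weight.
- right_knob (a point): Same point of the right cover, like the left; shut: x -48, y -64, z 113 mm. Either cover slides along the keeper's x, 0 to 88 mm (end stop), with about 1 N friction. The rear bar of its frame must be lifted over 8 mm (12 to 18 is good) to pass the ridge during the first 25 mm of travel; beyond the ridge it can sink to the same height as before.
- garlic: Pale garlic bulb, about 53 mm across and 53 mm tall, lying in one of the two bays under the wire cover; a yellow lemon (76 x 56 mm) lies in the other bay. Origin at the centre of its underside.
Things that resemble listed ones, but are neither listed nor needed, are in the scene too. Leave any blue look-alike of the garlic alone.

How it is judged:
By the outcome, as a careful person would: the job done as asked, in the order asked, and still so for the second after the job is handed in, with the robot touching nothing.
It also fails if it takes over 32 s, if anything falls off the work surface, if the arm or the gripper's body presses on something with over 40 N, if the wrist force passes 120 N, or if a joint passes its speed limit or range.

## Working session

There is one attempt and no reset: what is moved stays moved. The work goes in short steps, each a Python script; the robot and the scene stay as the last script left them, time stands still between calls to the robot, and variables do not carry over. Pictures are saved under pics/ and viewed, at most 10 in all, crops included, and the job is handed in when it is done.

```bash
mkdir -p pics
python3 - <<'E'
from station import *
import cv2
for n in("top","side"):
    cv2.imwrite(f"pics/{n}0.png",read_camera(n)[:,:,::-1]); c=camera_info(n); print(n,c)
E
```

```text
top {'intrinsics': array([[528.16288971,   0.        , 327.14701814],
       [  0.        , 528.16288971, 239.42610366],
       [  0.        ,   0.        ,   1.        ]]), 'T': array([[ 0.00877796,  0.98044023, -0.19662122,  0.37613734],
       [-0.99992459,  0.00691751, -0.01014688,  0.01879829],
       [-0.00858829,  0.19669546,  0.98042702,  0.92058587],
       [ 0.        ,  0.        ,  0.        ,  1.        ]])}
side {'intrinsics': array([[564.74197104,   0.        , 323.98242212],
       [  0.        , 564.74197104, 230.39700612],
       [  0.        ,   0.        ,   1.        ]]), 'T': array([[ 0.99953256, -0.00393309, -0.03031806,  0.51629094],
       [-0.02436116,  0.49670044, -0.86758008, -0.75422342],
       [ 0.01847127,  0.86791313,  0.49637245,  0.55274694],
       [ 0.        ,  0.        ,  0.        ,  1.        ]])}
```

View pics/top0.png

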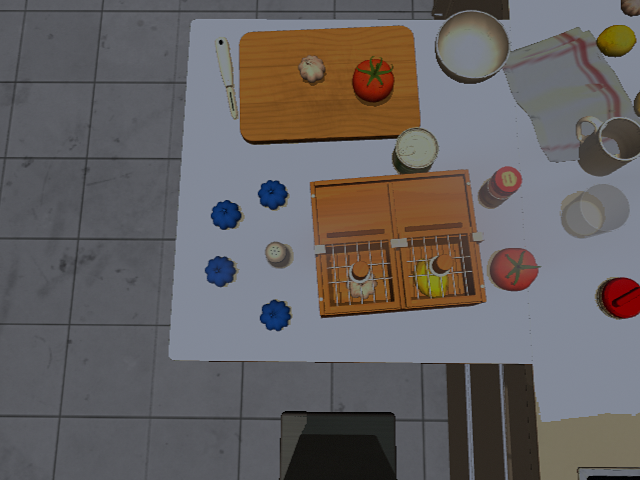

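View pics/side0.png

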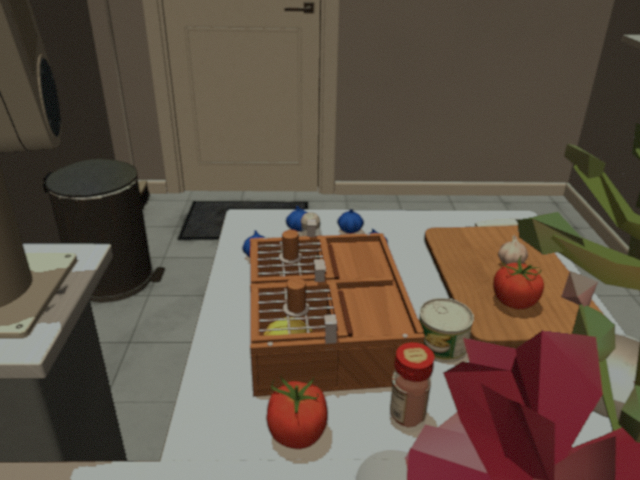

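The top view shows the keeper spanning about (310–485, 170–317). There's a pale bulb in the left bay near (362,285) and something yellow in the right bay near (432,285). Another garlic lies on the board at (312,68), and the four blue look-alikes sit left of the keeper. The bulb in the left bay fits the description, so I'll confirm it in an enlarged crop.

Run:
```python
import cv2
a=cv2.imread("pics/top0.png")[160:325,300:500]
cv2.imwrite("pics/c1.png",cv2.resize(a,None,fx=3.6,fy=3.6,interpolation=cv2.INTER_CUBIC))
a=cv2.imread("pics/side0.png")[220:400,240:440]
cv2.imwrite("pics/c2.png",cv2.resize(a,None,fx=3.3,fy=3.3,interpolation=cv2.INTER_CUBIC))
```

```text
(no output)
```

View pics/c1.png

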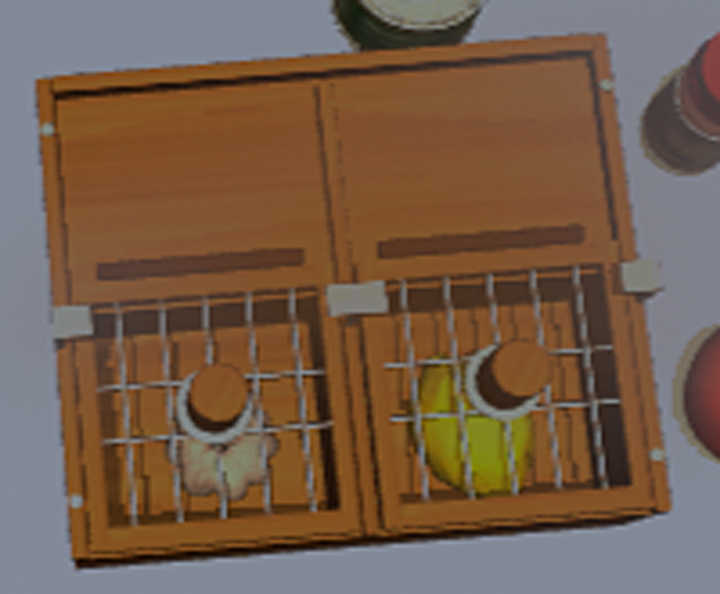

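View pics/c2.png

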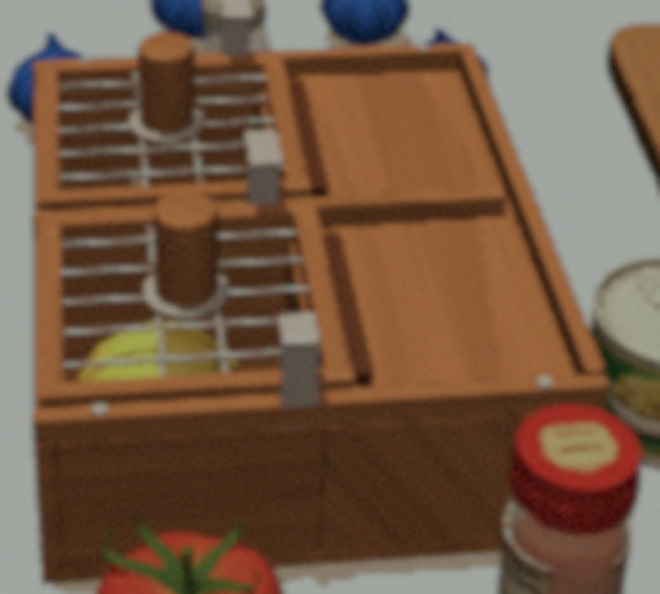

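The crops confirm it: the pale garlic is under the left cover at crop (225,465), and the lemon is in the right bay at (480,440). The knob tops are clear in both cameras, so I'll fit the keeper pose from them.

Run:
```python
from station import *
import numpy as np
from scipy.optimize import least_squares
def proj(n,p):
    c=camera_info(n);T=c["T"];q=T[:3,:3].T@(p-T[:3,3]);q=c["intrinsics"]@np.array([q[0],-q[1],-q[2]]);return q[:2]/q[2]
f=lambda u,v,s,ox,oy:np.array([(u+.5)/s-.5+ox,(v+.5)/s-.5+oy])
t=lambda u,v:f(u,v,3.6,300,160); s=lambda u,v:f(u,v,3.3,240,220)
O=[("top",(-.048,.064,.129),t(219,395)),("top",(-.048,-.064,.129),t(519,369)),
("side",(-.048,.064,.129),s(167,44)),("side",(-.048,-.064,.129),s(187,206)),
("top",(-.01,0,.114),t(357,298)),
("top",(.11,.132,.072),t(36,80)),("top",(.11,-.132,.072),t(605,35)),("top",(-.11,-.132,.072),t(670,512)),("top",(-.11,.132,.072),t(76,562))]
def W(x,p):
    c,d=np.cos(x[2]),np.sin(x[2]);return np.array([x[0]+c*p[0]-d*p[1],x[1]+d*p[0]+c*p[1],p[2]])
for m in(4,9):
    g=lambda x:np.concatenate([proj(n,W(x,p))-o for n,p,o in O[:m]])
    r=least_squares(g,[.5,-.1,0]);print(r.x,r.fun.reshape(-1,2).round(1).tolist(),W(r.x,(-.048,.064,.113)))
print(get_time(),get_ee_rot(),get_ft_force())
```

```text
[ 0.54402497 -0.08200151  0.09282194] [[-0.7, -0.8], [0.2, -0.7], [-0.8, 0.3], [-0.5, 0.4]] [ 0.49029953 -0.02272608  0.113     ]
[ 0.5444682  -0.0836492   0.08900114] [[0.3, -1.2], [1.2, -0.8], [-0.4, 0.8], [-0.4, 1.1], [0.2, -0.4], [0.1, 1.3], [-1.2, 1.3], [-1.0, -0.1], [-0.9, -0.6]] [ 0.49096963 -0.02416893  0.113     ]
0.1 [-6.85118491e-04  9.91378448e-01  1.31027852e-01 -7.45569647e-05] [-0.00354093  0.28353585 -0.71614338]
```

The two fits agree within 2 mm, and the residuals are about 1 px. I'll close the fingers along keeper x, where they stay clear of the brackets even when open.

```bash
cat > h.py <<'E'
from station import *
import numpy as np
YAW=.09; O=np.array([.5443,-.083]); Q=[0,np.cos((YAW+np.pi/2)/2),np.sin((YAW+np.pi/2)/2),0]
def P(x,z,y=.064):
    """TCP for grasp point at keeper (x,y,z)"""
    c,s=np.cos(YAW),np.sin(YAW); return [O[0]+c*x-s*y,O[1]+s*x+c*y,z-.019]
def rep(t):
    p=np.array(get_tcp_pos()); print(t,round(get_time(),2),p.round(4),np.round(get_ft_force(),1),round(get_grip_width()*88,1),np.round(get_finger_force(),1))
E
python3 - <<'E'
from h import *
print(inverse_kinematics(P(-.048,.225),Q))
move_pose(P(-.048,.225),Q); rep("pre")
import cv2
print(movel(P(-.048,.113),v=.1,until_force=8)); rep("down")
a=cv2.cvtColor(read_camera("side"),cv2.COLOR_RGB2BGR)[150:330,220:420]
cv2.imwrite("pics/c3.png",cv2.resize(a,None,fx=3.3,fy=3.3,interpolation=cv2.INTER_CUBIC))
E
```

```text
[-7.22223556e-02  2.49725682e-01  1.93414171e+00 -4.44089210e-16
  9.57725265e-01 -1.62222356e-01]
pre 2.48 [ 0.4909 -0.0242  0.206 ] [-0.4  0.5  0.2] 88.0 0.0
False
down 3.74 [ 0.4912 -0.0236  0.0945] [-0.1 -0.3  0.4] 88.3 0.0
```

View pics/c3.png

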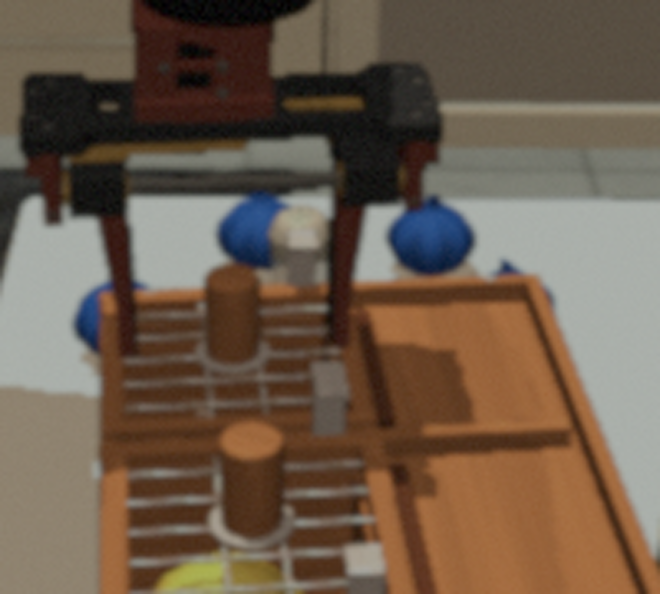

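The side crop shows the open fingers at x≈125 and 340, centred on the left knob at about (233,315), so the grasp will be clean. Next I'll grip, lift, slide back and lower.

Run:
```python
from h import *
command_gripper(0.0); rep("grip")
if not .2<get_grip_width()<.4: raise SystemExit("bad grip")
movel(P(-.048,.128),v=.06); rep("lift")
print(movel(P(-.048+.035,.128),v=.06,until_force=15)); rep("past ridge")
print(movel(P(.043,.128),v=.06,until_force=12)); rep("back")
p=get_tcp_pos(); print(movel([p[0],p[1],.0935],v=.05,until_force=10)); rep("lower")
import cv2
a=cv2.cvtColor(read_camera("side"),cv2.COLOR_RGB2BGR)[150:330,220:420]
cv2.imwrite("pics/c4.png",cv2.resize(a,None,fx=3.3,fy=3.3,interpolation=cv2.INTER_CUBIC))
```

```text
grip 4.77 [ 0.4908 -0.0236  0.094 ] [-0.2 -0.2 -0.2] 25.7 30.0
lift 5.17 [ 0.4909 -0.0236  0.1095] [ 1.4  0.4 -2.2] 25.8 30.0
False
past ridge 5.9 [ 0.526  -0.0204  0.109 ] [ 1.1 -1.2 -3.1] 25.4 30.0
True
back 6.82 [ 0.5783 -0.0158  0.1073] [ 0.6 -0.1 -2.7] 25.4 30.0
True
lower 7.13 [ 0.5784 -0.0158  0.0934] [-2.  -0.3  4.1] 25.4 30.0
```

View pics/c4.png

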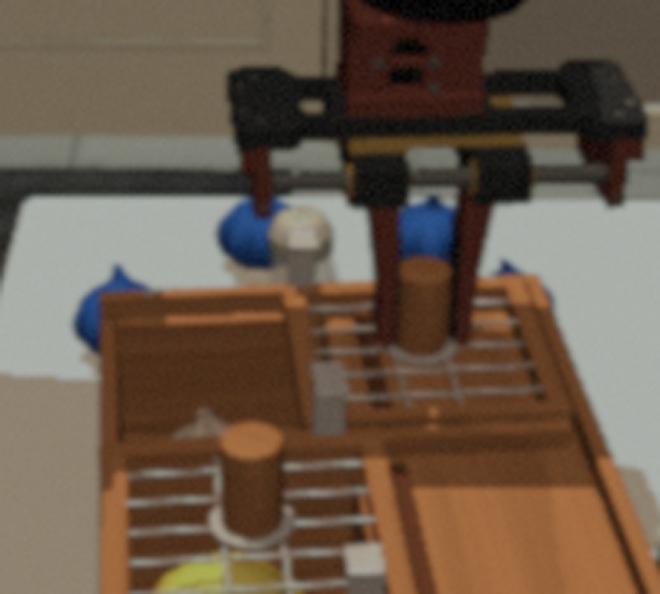

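The cover moved 88 mm to its end stop and touched down at its original height. The bay is open with the garlic visible at (205,425), and the right knob is still in place at (252,480). I'll release, go straight up and check.

Run:
```python
from h import *
p=get_tcp_pos()
command_gripper(.75); rep("open")
movel([p[0],p[1],.2],v=.1); rep("up")
move_pose([.40,-.38,.25],Q); rep("away")
import cv2
a=cv2.cvtColor(read_camera("top"),cv2.COLOR_RGB2BGR)[160:325,300:500]
cv2.imwrite("pics/c5.png",cv2.resize(a,None,fx=3.6,fy=3.6,interpolation=cv2.INTER_CUBIC))
```

```text
open 7.97 [ 0.5778 -0.0159  0.0934] [ 0.2 -0.3  0.6] 66.1 0.0
up 9.18 [ 0.5778 -0.0157  0.1993] [-0.3  0.2 -0.3] 65.8 0.0
away 10.69 [ 0.4005 -0.3794  0.2498] [-0.   0.7 -0.3] 66.0 0.0
```

View pics/c5.png

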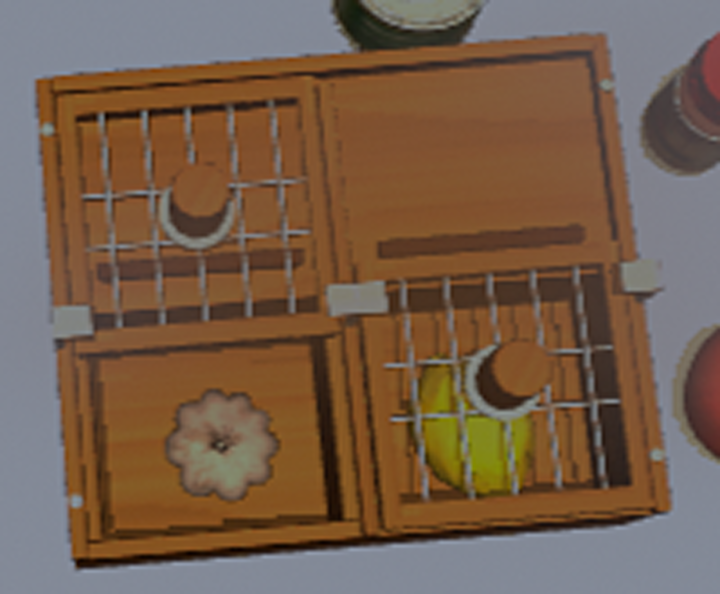

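The top crop shows the left cover flat at the back with its knob at (200,190), and the garlic uncovered at (222,443). The right cover is unchanged and the arm is clear.

```bash
python3 -c "
from station import *
print(job_done())"
```

```text
the job is handed in; nothing more can be done
None
```

The left bay, which holds the garlic, is open: its cover was lifted over the ridge, slid 88 mm back to the end stop, lowered flat and released. The right cover is still shut, and the job was handed in at about 11 s of the 32 s allowed.

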